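# Click a jar carrier past the one-way pawl of a capping lane

## Robot

A 6-joint arm with a two-finger parallel gripper is mounted at the origin on the work surface. World frame = base frame: x ahead of the robot, y to its left, z up, the work surface at z = 0. Lengths are in m, angles in degrees, forces in N, time in s.
With the tool pointing down it reaches from about 0.4 to 0.825 m from the base axis. Payload 7 kg.
Tool frame: the origin (TCP) lies at the very end of the fingers, on their centre line; the grasp point (between the pads) lies 19 mm behind it; y points along the fingers, x is the direction in which the jaws open and shut, and the axes are right-handed (so a half turn about y gives the same grasp; the last joint's range is limited). The gripper opens to 88 mm and grips with 3 to 60 N. Pads are 19 mm wide; open, the fingers measure 130 mm over their backs; the gripper's body (78 mm by 193 mm) begins 47 mm behind the grasp point.
Start: joints at [-48.123, 20.546, 0.682, 0, -70.136, -16.507], TCP at [0.289, -0.61, 0.227] pointing down, gripper open.
Joint ranges: [-176.03, 176.03], [-82.01, 121.73], [-58.28, 71.71], [-173.87, 95.51], [-174.79, -0.11], [-173.66, 173.66]. Speed limits (degrees/s): [136.94, 136.94, 172.46, 180, 180, 180].

## Interface

Orientations are given as [roll, pitch, yaw] about the fixed x, y, z axes, in that order (R = Rz(yaw) Ry(pitch) Rx(roll)).
In Python, from plant import ctrl gives the robot as it stands.
- The arm moves only by the shell command python3 -m crank 'ROWS'. ROWS is JSON, a list that holds one entry, the list of rows, each a list of 5 numbers: the closure, from -1 (fully open) to 1 (shut), then the shift along the tool's x, y, z in mm, then the turn about the tool's y in rad. In form: [[[claw, x, y, z, turn], ...]]. A call has 1 to 12 rows; each row is the pose to reach, as a shift and turn from the pose commanded when the call began, along the tool's axes at that moment; what a row does not reach only later rows make up. A row lasts 1/8 s, in which the tool goes at most 62.5 mm and 10.7 degrees, less where a joint would pass 70% of its speed; a pose out of reach is approached as far as the arm can. A call with a gripper value outside its range is refused whole. The fingers move at their own pace and stop on an object; the grip force is fixed at half the most. Time passes only in rows, so rows that repeat a pose let the fingers close. It gives the time, the measured TCP pose, the force and the opening at its end, in the units of the state.
- ctrl.get_obs(): the state, without advancing time (a new reading comes with each control period).
- ctrl.snapshot(name): name is "side" or "top"; returns the picture (480x640x3 uint8, red, green, blue); there is no depth.
- ctrl.camera_model(name): a dict with "fx", "fy", "cx", "cy" (pixels), "dist_coeffs" ([k1, k2, p1, p2, k3] as OpenCV has them; the pictures are not rectified), "origin" and "orientation" of the camera in the world. Camera axes: x right, y down, z forward; pixel columns grow to the right and rows downward; lengths in m; the calibration is good to about 2 mm. A picture is of the moment at which its call begins. camera_model takes no time and is no camera call.
- ctrl.close_job(): hands the job in, once; it reports no verdict.
Trained networks look in the newest picture that a camera, given by its name, has taken for a name from the list of things; names that differ only in an ending like _2 or _b are one class to them, and where a whole thing is asked for, a point or a joint stands for the part that bears it (a point fixed in the world has none). Each returns a list of dicts, best first, with "confidence" (0 to 1); they miss things now and then, are a little off and sometimes report something else, mostly with a low value. They report only what shows in the picture. A call takes as long as a camera call. They do not tell look-alikes from the thing itself.
- ctrl.find_in(camera, name): "extent" ([left, top, width, height] in pixels, round what is visible of it).
The state is a dict: "clock": time; "joint_pos": joint angles; "qvel": joint speeds; "tau": joint torques, N m; "tool_pos": TCP position; "orientation": TCP orientation; "force": force on the tool from outside, world axes, zero at the start; "moment": the same for the moment, N m; "opening": finger opening in m.
Only numpy, scipy, OpenCV 4.12 (cv2) and the standard library are available. Lean on these libraries where they do the work, as an engineer would, in place of code of your own. Each camera call takes 0.05 s, during which the arm holds its last target.

## Task

Pick up the blue jar carrier (the one with the white jar), set it down in the open mouth of the steel queue lane and slide it gently along the lane, past the red sprung pawl, until the pawl clicks in behind it. Then, still holding it, draw it back against the pawl and keep a pull of about 8 N on it for a second to prove that it is caught, and let go of it there. Never load the pawl or the end stop with more than 15 N, and leave everything else on the bench where it is.

Things in the scene. Friction and masses are not known exactly. Their poses are not given: they have to be found in the camera images.
- blue_carrier_mid (a point): Centre of the loose blue carrier, 35 mm above its underside; z up. Blue block 60 (its x) x 50 (its y) x 22 mm high, with a white round jar with a silver lid fixed upright in its middle: 44 mm in diameter, from 22 to 70 mm above the underside. Same either way round (half turn). Mass 0.17 to 0.35 kg. Grip it by the jar.
- blue_carrier: The blue carrier with its jar, the same object: origin at the centre of its underside, axes as above.
- lane: Queue lane fixed to the bench: steel plate with two aluminium rails. Origin on the bench, x = direction of travel (mouth to end stop), y left, z up. The carrier slides on the plate's top, 4 mm above the bench. Rails up to 22 mm above the bench, open above, inner faces at y = -27 and +27 mm (2 mm play each side of the carrier, its 60 mm side along x). Pawl bracket outside the left rail, 26 mm high.
- lane_mouth (a point): Point on the plate's top between the rails, 77 mm before the lane's origin (lane x = -77 mm): a carrier fits down between the rails in front of the pawl with its centre here (from x = -85 to -68 mm). Rails start at x = -120 mm, with flared ends out to x = -147 mm. Clear space above.
- pawl: Red sprung pawl in a gap of the left (+y) rail, 14 mm high; origin at its upright pivot (lane x = -32, y = +34 mm), x axis along its arm. At rest the arm slants 18 degrees (0.316 rad) into the lane; a carrier pushed in +x (about 4 to 14 N) swings it out to 8 to 12 degrees. When the carrier's rear face has passed the arm's end it snaps back to 18 degrees behind it and blocks the way back rigidly.
- pawl_pivot (a point): Pivot pin of the pawl, 21 mm above the lane's plate. The arm is clamped to it through a slot, anywhere within 16 mm, and this setting is not measured: the arm's blocking end lies at lane x = +12 to +28 mm, so that a caught carrier bears on it with its centre at lane x = +42 to +58 mm. Feel for it.
- stop: Black rubber-faced rigid end stop of the lane; origin on the plate at the middle of the face, at lane x = +102 mm. A carrier touching it has its centre at lane x = +72 mm: 14 to 30 mm of free travel between the pawl and the stop.
- orange_carrier_mid (a point): Another carrier of the same shape and size, orange, with an amber jar and black lid: not to be used. Point at its centre, 35 mm above its underside.
- pump_bottle: White pump bottle, 54 mm in diameter, 180 mm high; origin at the underside. Bystander.
- lotion_bottle: White bottle, 48 mm in diameter, 130 mm high; origin at the underside. Bystander.
- beaker: Clear cup, 72 mm in diameter, 85 mm high; origin at the underside. Bystander.
- sample_jar: White jar with a blue cap, 56 mm in diameter, 50 mm high; origin at the underside. Bystander.
- scraper: Spatula lying on the bench; origin at its middle. Bystander.
There are look-alikes about, which are no part of the job. What is shaped like the blue_carrier but purple, turquoise or yellow is not meant.

How it is judged (in metres and radians):
On the way, in this order (a step that is already met when the one before it is completed fails the run):
1. the blue carrier stands down between the rails of the lane, in front of the pawl (y of blue_carrier_mid in the frame of lane between -0.005 and 0.005 m and z of blue_carrier_mid in the frame of lane between 0.035 and 0.0425 m and angle between the x axis of blue_carrier_mid and the x axis of lane, either way round below 0.12 rad and x of blue_carrier_mid in the frame of lane between -0.12 and -0.02 m), for 0.1 s.
2. sliding along the lane, it presses the pawl aside (y of blue_carrier_mid in the frame of lane between -0.005 and 0.005 m and z of blue_carrier_mid in the frame of lane between 0.035 and 0.0425 m and angle between the x axis of blue_carrier_mid and the x axis of lane, either way round below 0.12 rad and contact force between blue_carrier and pawl above 0.5 N and angle between the x axis of pawl and the x axis of lane, either way round below 0.24 rad and x of blue_carrier_mid in the frame of lane below 0.055 m), for 0.1 s.
3. the pawl has clicked in behind it (y of blue_carrier_mid in the frame of lane between -0.005 and 0.005 m and z of blue_carrier_mid in the frame of lane between 0.035 and 0.0425 m and angle between the x axis of blue_carrier_mid and the x axis of lane, either way round below 0.12 rad and x of blue_carrier_mid in the frame of lane above 0.039 m and angle between the x axis of pawl and the x axis of lane, either way round above 0.28 rad), for 0.1 s.
4. it is pulled back against the pawl with at least 4 N for 0.4 s (all of step 3 and contact force between blue_carrier and pawl above 4 N), for 0.4 s.
At the end, for the whole second after the job is handed in: The blue carrier stands flat in the lane between the pawl and the end stop (its centre 39 to 75 mm beyond the lane's origin), at rest and released, the pawl fully swung in behind it (within 2 degrees) (all of step 3 and x of blue_carrier_mid in the frame of lane below 0.075 m and angle between blue_carrier_mid's own z axis and vertical below 0.06 rad and linear speed of blue_carrier below 0.01 m/s); the robot touches nothing.
It fails at once if the carrier bears on the pawl with more than 16 N (contact force between blue_carrier and pawl above 16 N).
It fails at once if the carrier is rammed against the end stop with more than 20 N (contact force between blue_carrier and stop above 20 N).
It fails at once if another thing on the bench is moved by more than 30 mm (distance of any of orange_carrier_mid, pump_bottle, lotion_bottle, beaker, sample_jar, scraper from where it was at the start of the episode above 0.03 m).
It also fails if it takes over 53 s, if anything falls off the work surface, if the arm or the gripper's body presses on something with over 40 N, if the wrist force passes 120 N, or if a joint passes its speed limit or range.

## Working session

There is one attempt and no reset: what is moved stays moved. The work goes in short steps, Python scripts to look and compute and a shell command to move; the robot and the scene stay as the last step left them, time stands still between calls to the robot, and variables do not carry over. Pictures are saved under pics/ and viewed, and the job is handed in when it is done.

```bash
ls; mkdir -p pics; python3 - <<'E'
from plant import ctrl
import cv2
print(ctrl.get_obs())
for n in("top","side"):
    im=ctrl.snapshot(n); cv2.imwrite(f"pics/{n}0.png",im[:,:,::-1]); print(n,ctrl.camera_model(n))
    for t in("blue_carrier","lane","pawl","stop"): print(t,[(d['confidence'],d['extent']) for d in ctrl.find_in(n,t)][:5])
E
```

```text
pics
{'clock': 0.0, 'joint_pos': array([-4.81236983e+01,  2.05915101e+01,  6.32748092e-01, -2.12246637e-02,
       -7.01351128e+01, -1.65050877e+01]), 'qvel': array([ 0.06911018,  0.03362787, -0.07926871, -0.07446388,  0.05570215,
       -0.07262256]), 'tau': array([ 8.72300570e-04, -5.82718885e+01,  2.93068010e+01,  6.99769601e+00,
        6.82326776e-03, -1.58555595e-04]), 'tool_pos': array([ 0.28897191, -0.60946546,  0.22561057]), 'orientation': array([-8.99924576e+01, -9.56755889e-02,  1.15363979e+02]), 'force': array([-0.01066188,  0.03802125, -0.43746311]), 'moment': array([-0.0119965 ,  0.02702121, -0.03435791]), 'opening': 0.0877970784236259}
top {'fx': 477.01966598118867, 'fy': 477.01966598118867, 'cx': 318.9919286838997, 'cy': 241.38238761828066, 'dist_coeffs': array([0.01502712, 0.        , 0.        , 0.        , 0.        ]), 'origin': array([0.37876354, 0.00599203, 1.13148168]), 'orientation': array([-173.15454793,    0.31016895,  -90.45683359])}
blue_carrier [(0.88, [423.0, 259.1, 31.0, 25.6]), (0.7, [459.5, 289.2, 35.0, 33.7]), (0.67, [400.1, 297.6, 31.2, 36.4]), (0.67, [453.1, 217.2, 35.5, 34.5])]
lane [(0.7, [273.8, 191.8, 54.3, 109.5])]
pawl [(0.45, [282.7, 237.9, 10.4, 23.4])]
stop [(0.54, [290.3, 193.1, 30.3, 14.6])]
side {'fx': 506.302948948264, 'fy': 506.302948948264, 'cx': 323.92789815619165, 'cy': 244.76759651874286, 'dist_coeffs': array([0.01848929, 0.        , 0.        , 0.        , 0.        ]), 'origin': array([0.11222361, 0.72657065, 0.95654198]), 'orientation': array([-137.28114917,    0.93870911, -151.97574508])}
blue_carrier [(0.88, [363.6, 156.4, 27.7, 30.5]), (0.8, [405.1, 206.1, 27.9, 34.6]), (0.77, [420.0, 169.7, 27.3, 36.5]), (0.76, [384.6, 182.5, 21.1, 32.2])]
lane [(0.94, [263.1, 244.7, 113.1, 71.1])]
pawl [(0.73, [320.7, 166.8, 27.1, 26.6])]
stop [(0.55, [268.1, 243.3, 23.1, 22.4])]
```

View pics/top0.png

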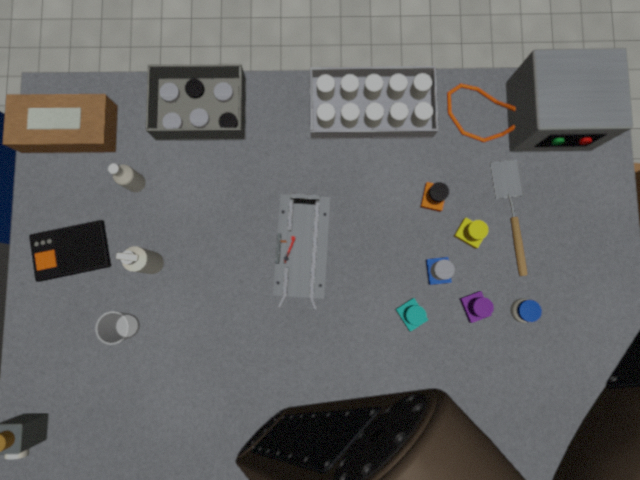

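View pics/side0.png

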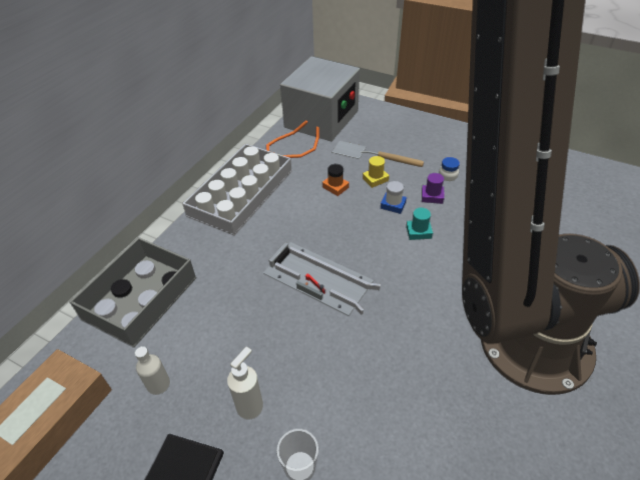

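```bash
python3 - <<'E'
import cv2
t=cv2.imread("pics/top0.png");s=cv2.imread("pics/side0.png")
cv2.imwrite("pics/crop_t.png",cv2.resize(t[180:340,260:520],None,fx=3,fy=3,interpolation=cv2.INTER_CUBIC))
cv2.imwrite("pics/crop_s.png",cv2.resize(s[140:330,240:460],None,fx=3,fy=3,interpolation=cv2.INTER_CUBIC))
E
```

```text
(no output)
```

View pics/crop_t.png

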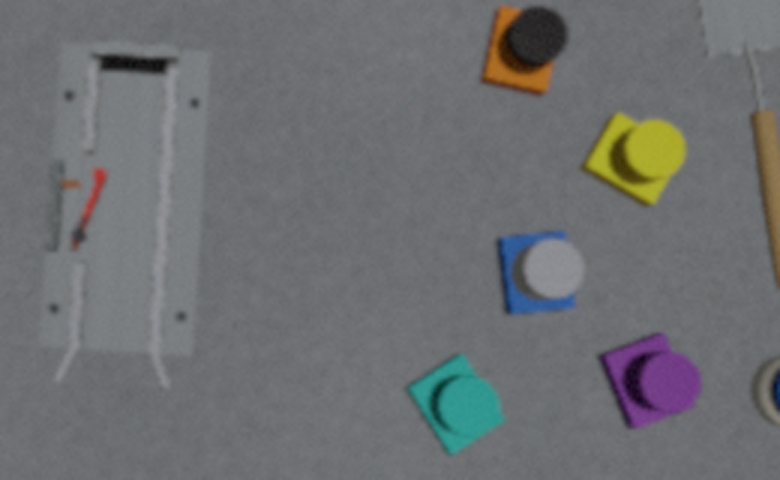

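View pics/crop_s.png

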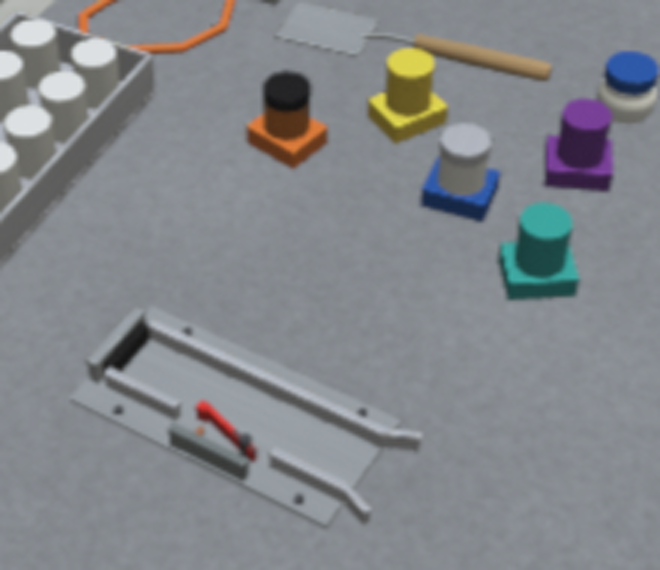

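Candidates (top picture): blue (440,270), teal (412,314), purple (478,307), yellow (473,232) and orange (435,196). The blue one with the white jar and silver lid fits. Both enlarged crops confirm it at top (440,270) and side (395,196). The networks' "pawl" in the side view at (334,180) is really the orange carrier; the red pawl is at about (314,284).

```bash
python3 - <<'E'
import cv2,numpy as np
t=cv2.imread("pics/top0.png");s=cv2.imread("pics/side0.png")
def crop(im,x0,y0,w,h,k,name):
    c=cv2.resize(im[y0:y0+h,x0:x0+w],None,fx=k,fy=k,interpolation=cv2.INTER_CUBIC)
    c=cv2.convertScaleAbs(c,alpha=1.5,beta=-50)
    for i in range(0,w,10):
        cv2.line(c,(i*k,0),(i*k,6),(0,255,255),1); cv2.putText(c,str(x0+i),(i*k,16),0,.35,(0,255,255),1)
    for i in range(0,h,10):
        cv2.line(c,(0,i*k),(6,i*k),(0,255,255),1); cv2.putText(c,str(y0+i),(8,i*k+4),0,.35,(0,255,255),1)
    cv2.imwrite(name,c)
crop(t,265,185,75,65,9,"pics/lt1.png")
crop(t,265,245,75,66,9,"pics/lt2.png")
crop(s,255,235,130,85,6,"pics/ls.png")
for im,n in((t[250:295,415:470],'t'),(s[175:220,370:420],'s')):
    pass
crop(t,415,250,50,40,12,"pics/bt.png"); crop(s,372,173,45,45,12,"pics/bs.png")
E
```

```text
(no output)
```

View pics/lt1.png

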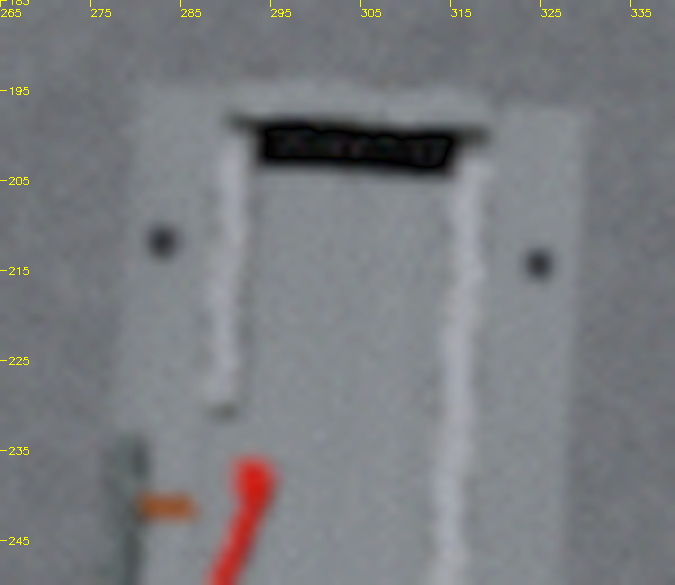

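View pics/lt2.png

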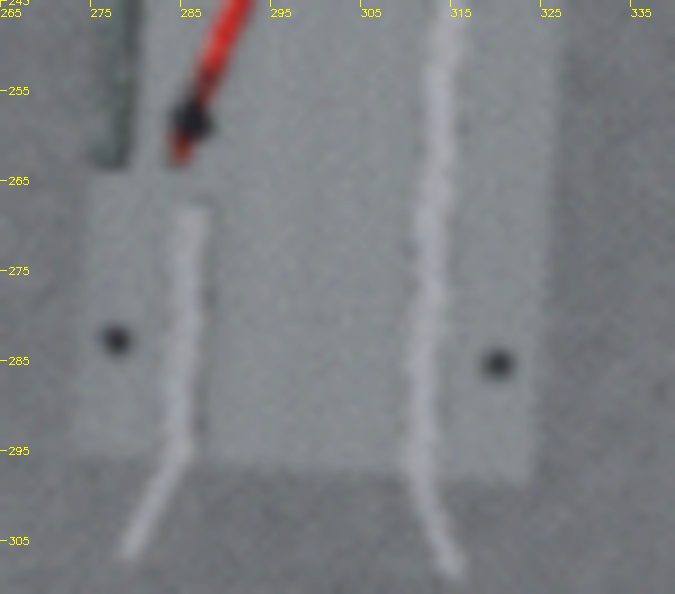

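View pics/ls.png

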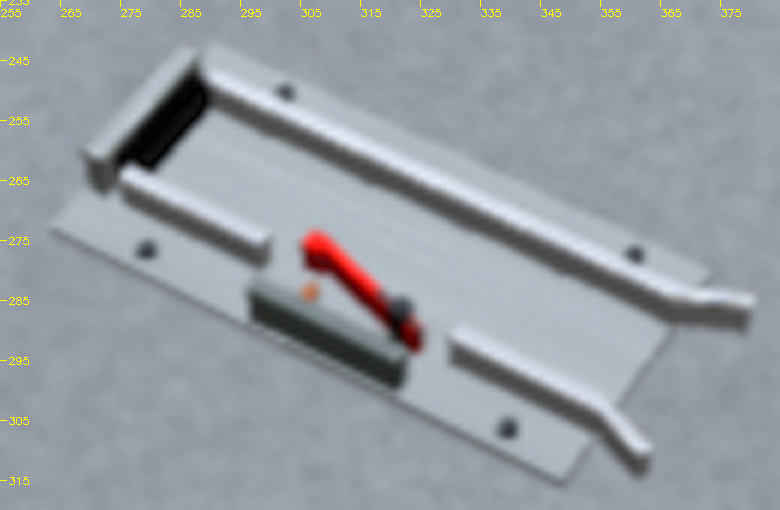

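View pics/bt.png

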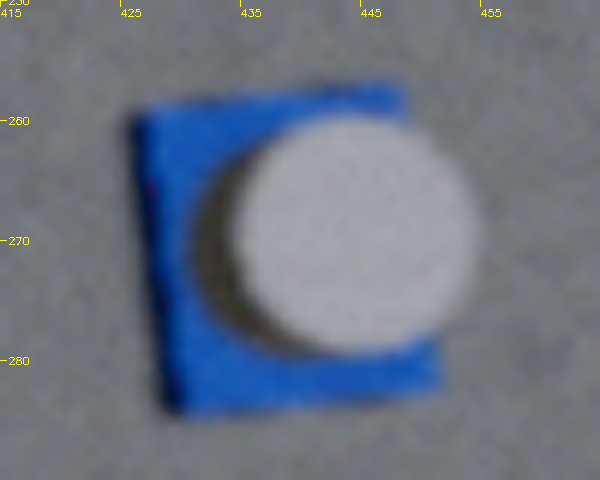

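View pics/bs.png

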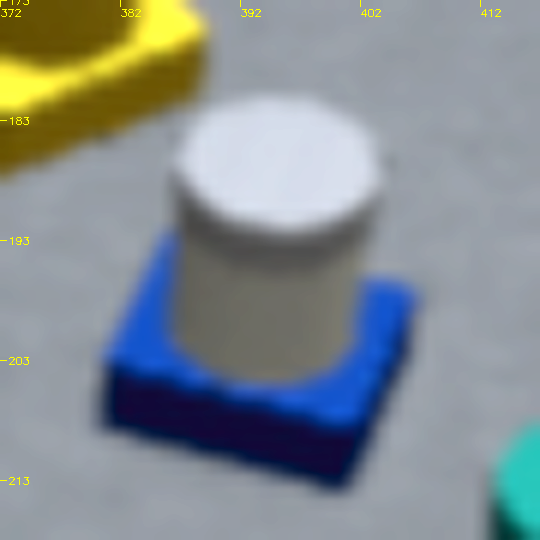

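```bash
cat > h.py <<'E'
from plant import ctrl
import cv2,numpy as np
from scipy.optimize import least_squares
from scipy.spatial.transform import Rotation as R
CM={}
for n in("top","side"):
    m=ctrl.camera_model(n); K=np.array([[m['fx'],0,m['cx']],[0,m['fy'],m['cy']],[0,0,1]])
    Rw=R.from_euler('xyz',m['orientation'],degrees=True).as_matrix().T
    CM[n]=(K,np.array(m['dist_coeffs']),Rw,-Rw@m['origin'])
def proj(n,P):
    K,d,Rw,t=CM[n]; return cv2.projectPoints(np.asarray(P,float).reshape(-1,3),cv2.Rodrigues(Rw)[0],t,K,d)[0].reshape(-1,2)
def place(p,P):
    P=np.asarray(P,float); c,s=np.cos(p[2]),np.sin(p[2])
    return np.c_[p[0]+c*P[:,0]-s*P[:,1],p[1]+s*P[:,0]+c*P[:,1],P[:,2]]
def fit(obs,x0,f=lambda p,P:P,cams=("top","side")):
    # obs: list (cam, model pt, pixel)
    o=[a for a in obs if a[0] in cams]
    def res(p):
        r=[]
        for cam,P,u in o: r+=list(proj(cam,place(p,f(p,np.array([P],float))))[0]-u)
        return np.array(r)
    s=least_squares(res,x0,loss='soft_l1'); return s.x,res(s.x).reshape(-1,2)
E
cat > m.py <<'E'
from h import *
car=[("top",(a,b,.022),u) for (a,b),u in zip([(.03,.025),(.03,-.025),(-.03,-.025),(-.03,.025)],[(426.4,258.9),(448.1,256.6),(451.2,281.9),(430.0,283.7)])]
car+=[("top",(0,0,.07),(444.7,269.1)),("side",(0,0,.07),(394.9,185.9)),
("side",(.03,.025,.022),(380.5,202.7)),("side",(-.03,.025,.022),(400.7,208.0)),("side",(-.03,-.025,.022),(406.1,196.7)),
("side",(.03,.025,0),(380.3,208.4)),("side",(-.03,.025,0),(400.3,213.4))]
for c in (("top",),("side",),("top","side")):
    p,r=fit(car,[.4,-.27,0.],cams=c); print(c,p.round(4),np.degrees(p[2]).round(2)); 
print(r.round(1).tolist())
# lane: y=+-9 -> centreline rails marker (27+w/2)
def f(p,P):
    P=P.copy(); 
    if abs(P[0,1])>1: P[0,1]=np.sign(P[0,1])*(.027+p[3]/2)
    elif abs(P[0,1])>.5: P[0,1]=np.sign(P[0,1])*(.027+p[3]/2+p[4])
    return P
lane=[("top",(-.147,.9,.022),(279,306)),("top",(-.147,-.9,.022),(315.4,308.5)),("top",(-.12,9,.022),(285.1,295.1)),("top",(-.12,-9,.022),(310.7,296.3)),
("top",(.102,.027,.004),(293.2,202.9)),("top",(.102,-.027,.004),(314.8,204)),("top",(-.032,.034,.025),(285.7,258.1)),
("side",(-.12,-9,.022),(366.3,283.4)),("side",(-.147,-.9,.022),(379.6,284.6)),("side",(-.12,9,.022),(354.9,302.1)),("side",(-.147,.9,.022),(362.1,310.4)),
("side",(.102,-.027,.004),(288.8,252.9)),("side",(.102,.027,.004),(279.6,262.9)),("side",(-.032,.034,.025),(321.6,285.4)),
("side",(-.12,-.027,.022),(365.4,284.6)),("side",(-.12,.027,.022),(354.6,301.3))]
for c in (("top",),("side",),("top","side")):
    p,r=fit(lane,[.4,.03,0.,.006,.01],f,cams=c); print(c,p.round(4),np.degrees(p[2]).round(2))
print(r.round(1).tolist())
E
python3 m.py
```

```text
('top',) [ 0.4421 -0.267   0.0914] 5.24
('side',) [ 0.4419 -0.2633  0.099 ] 5.67
('top', 'side') [ 0.4421 -0.266   0.0892] 5.11
[[-0.1, -0.4], [-0.5, -0.2], [-0.2, 0.2], [-0.5, 0.5], [-0.8, -0.1], [0.3, -0.6], [-0.3, -0.9], [0.8, -0.6], [0.8, -0.9], [-0.6, -0.7], [0.4, -0.1]]
('top',) [ 0.5052  0.0529 -0.0645  0.0053  0.0124] -3.69
('side',) [ 0.5049  0.0553 -0.0833  0.006   0.0124] -4.77
('top', 'side') [ 0.5052  0.0539 -0.0748  0.005   0.0129] -4.28
[[-1.2, 0.4], [-0.9, 0.4], [-0.9, -0.1], [-1.0, 0.4], [-0.4, -0.4], [0.4, -0.1], [-0.6, -1.2], [1.0, -0.3], [0.5, -0.4], [-0.2, -1.7], [0.2, -0.9], [0.7, -0.8], [-2.6, 3.1], [-0.6, -0.4], [1.4, -0.8], [0.6, -1.6]]
```

```bash
cat > hol.py <<'E'
from h import *
def bp(n,u,z):
    K,d,Rw,t=CM[n]; v=cv2.undistortPoints(np.array([[u]],float),K,d)[0,0]
    o=-Rw.T@t; r=Rw.T@np.array([v[0],v[1],1]); return o+r*(z-o[2])/r[2]
H={"top":[(282.6,211.3),(277.4,282.3),(324.3,213.9),(319.8,285)],"side":[(279.1,276.3),(339.3,305.9),(302.1,250.1),(360.4,276.9)]}
for n in H:
    P=[bp(n,u,.004) for u in H[n]]
    for a,b in((0,1),(2,3)): d=P[a]-P[b]; print(n,np.degrees(np.arctan2(d[1],d[0])),np.hypot(*d[:2]))
    for a,b in((0,2),(1,3)): d=P[a]-P[b]; print(n,np.degrees(np.arctan2(-d[0],d[1])),np.hypot(*d[:2]))
    print(np.mean(P,0))
E
python3 hol.py
```

```text
top -4.065406665601641 0.17016071353434306
top -4.103718011108179 0.1701155578167149
top -4.127169556566898 0.10024924543415159
top -4.101380648771943 0.10013545761551357
[0.49914959 0.05381862 0.004     ]
side -3.8466516368428225 0.16974632904170914
side -3.887941575675748 0.16907996660505575
side -4.1196334833719614 0.10024969053447806
side -3.7386283503464397 0.1001268839806607
[0.4990625  0.05464271 0.004     ]
```

```bash
cat > go.py <<'E'
import sys; from h import *
def need(x,y,z,yaw):
    o=ctrl.get_obs(); M=R.from_euler('xyz',o['orientation'],degrees=True).as_matrix()
    d=M.T@(np.array([x,y,z])-o['tool_pos'])*1000
    print("t",o['clock'],"pos",o['tool_pos'].round(4),"ori",o['orientation'].round(2),"F",o['force'].round(2),"op",round(o['opening'],4))
    print("shift mm",d.round(1),"turn rad",round(np.radians((o['orientation'][2]-yaw+90)%180-90),4))
if __name__=="__main__": need(*map(float,sys.argv[1:5]))
E
python3 go.py .442 -.266 .12 95.2
```

```text
t 0.5 pos [ 0.2892 -0.6099  0.2265] ori [-9.0000e+01 -1.0000e-02  1.1537e+02] F [0.03 0.22 1.15] op 0.0873
shift mm [ 245.2  106.5 -285.4] turn rad 0.352
```

```bash
python3 -m crank '[[[-1,40,0,-47,0.1],[-1,80,0,-94,0.2],[-1,120,20,-141,0.3],[-1,160,50,-188,0.352],[-1,200,80,-235,0.352],[-1,245,106,-285,0.352],[-1,245,106,-285,0.352],[-1,245,106,-285,0.352]]]'; python3 go.py .442 -.266 .031 95.2; python3 - <<'E'
from plant import ctrl
import cv2
for n in("top","side"): cv2.imwrite(f"pics/{n}1.png",ctrl.snapshot(n)[:,:,::-1])
E
```

```text
clock: 1.5
tool_pos: [0.4421, -0.265, 0.1202]
orientation: [-89.9, -0.0, 95.4]
force: [0.2, -1.1, 0.4]
opening: 0.0879
t 1.5 pos [ 0.4421 -0.265   0.1202] ori [-8.995e+01 -2.000e-02  9.537e+01] F [ 0.16 -1.07  0.36] op 0.0879
shift mm [-1.  89.2  0.1] turn rad 0.003
```

View pics/side1.png

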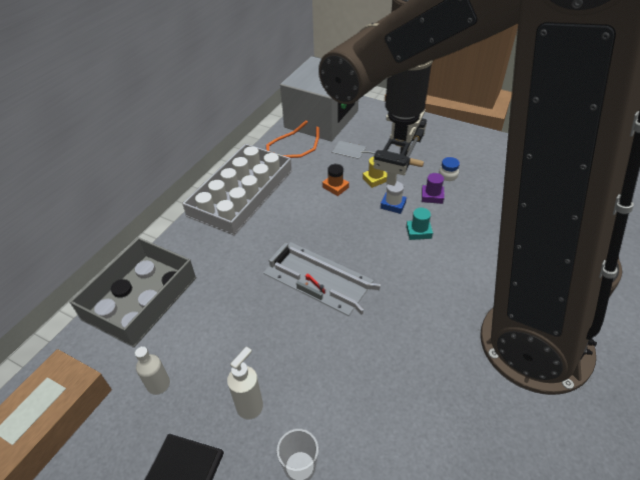

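The side view shows the gripper at about (395,165), directly above the blue carrier's jar at (395,190). Both neighbours are clear.

```bash
python3 -m crank '[[[-1,-1,30,0,0],[-1,-1,60,0,0],[-1,-1,80,0,0],[-1,-1,89,0,0],[-1,-1,89,0,0]]]'; python3 go.py .442 -.266 .031 95.2
```

```text
clock: 2.22
tool_pos: [0.4416, -0.2681, 0.0316]
orientation: [-90.0, 0.0, 95.1]
force: [0.2, 0.8, -0.4]
opening: 0.0877
t 2.225 pos [ 0.4416 -0.2681  0.0316] ori [-89.98   0.    95.15] F [ 0.17  0.78 -0.39] op 0.0877
shift mm [ 2.   0.6 -0.6] turn rad -0.0009
```

```bash
python3 -m crank '[[[1,0,0,0,0],[1,0,0,0,0],[1,0,0,0,0],[1,0,0,0,0],[1,0,0,0,0],[1,0,0,0,0]]]'; python3 go.py .442 -.266 .031 95.2
```

```text
clock: 2.98
tool_pos: [0.4419, -0.2673, 0.0316]
orientation: [-90.0, -0.0, 95.2]
force: [-0.6, 1.9, 1.9]
opening: 0.0436
t 2.975 pos [ 0.4419 -0.2673  0.0316] ori [-90.01  -0.    95.21] F [-0.6   1.9   1.86] op 0.0436
shift mm [ 1.3  0.6 -0.3] turn rad 0.0001
```

```bash
python3 -m crank '[[[1,0,-20,0,0],[1,0,-60,0,0],[1,0,-100,0,0],[1,0,-100,0,0]]]'; python3 go.py .4284 .0592 .10 85.95
```

```text
clock: 3.48
tool_pos: [0.4436, -0.2679, 0.1344]
orientation: [-90.3, 0.1, 95.2]
force: [1.1, -0.0, -2.8]
opening: 0.0436
t 3.475 pos [ 0.4436 -0.2679  0.1344] ori [-90.3    0.11  95.23] F [ 1.06 -0.03 -2.83] op 0.0436
shift mm [327.2  33.9 -14.5] turn rad 0.1619
```

```bash
python3 -m crank '[[[1,50,0,-3,0],[1,100,0,-5,0.05],[1,150,0,-7,0.1],[1,200,0,-9,0.162],[1,250,10,-11,0.162],[1,300,20,-13,0.162],[1,327,33,-15,0.162],[1,327,33,-15,0.162],[1,327,33,-15,0.162],[1,327,33,-15,0.162]]]'; python3 go.py .4284 .0592 .07 85.95;python3 - <<'E'
from plant import ctrl
import cv2
for n in("top","side"):
    im=ctrl.snapshot(n)[:,:,::-1]; cv2.imwrite(f"pics/{n}2.png",im)
    c=im[180:330,240:400]; cv2.imwrite(f"pics/{n}2c.png",cv2.resize(c,None,fx=5,fy=4 and 5,interpolation=cv2.INTER_CUBIC)[:600*2][:750][:,:800][:600] if 0 else cv2.resize(c,None,fx=4,fy=4,interpolation=cv2.INTER_CUBIC))
E
```

```text
clock: 4.72
tool_pos: [0.427, 0.0589, 0.0985]
orientation: [-90.0, 0.0, 85.9]
force: [0.2, -0.4, -2.9]
opening: 0.0436
t 4.725 pos [0.427  0.0589 0.0985] ori [-8.999e+01  1.000e-02  8.586e+01] F [ 0.16 -0.43 -2.92] op 0.0436
shift mm [ 0.4 28.5 -1.4] turn rad -0.0016
```

View pics/top2c.png

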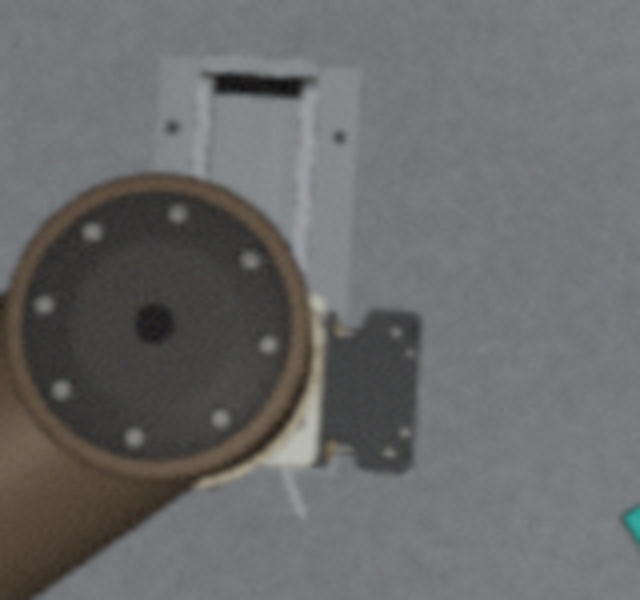

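View pics/side2c.png

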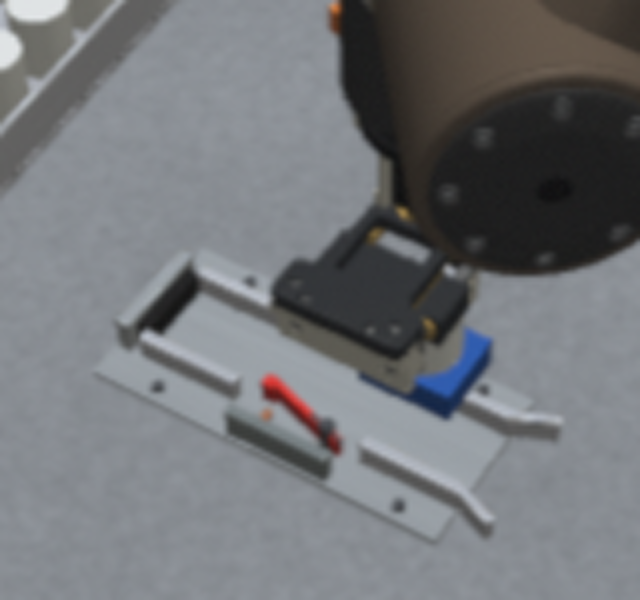

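```bash
python3 -m crank '[[[1,0,15,-1,0],[1,0,32,-1,0],[1,0,32,-1,0],[1,0,32,-1,0]]]'; python3 go.py .4284 .0592 .035 85.95;python3 - <<'E'
from plant import ctrl
import cv2
im=ctrl.snapshot("side")[:,:,::-1]; cv2.imwrite(f"pics/side3.png",im)
c=cv2.resize(im[240:320,320:400],None,fx=7,fy=7,interpolation=cv2.INTER_CUBIC)
cv2.imwrite("pics/side3c.png",cv2.convertScaleAbs(c,alpha=1.3,beta=-30))
E
```

```text
clock: 5.32
tool_pos: [0.4285, 0.0594, 0.0671]
orientation: [-90.0, -0.0, 85.9]
force: [0.1, -0.0, -2.6]
opening: 0.0437
t 5.325 pos [0.4285 0.0594 0.0671] ori [-9.003e+01 -1.000e-02  8.590e+01] F [ 0.1  -0.03 -2.62] op 0.0437
shift mm [-0.2 32.1  0.1] turn rad -0.0009
```

View pics/side3c.png

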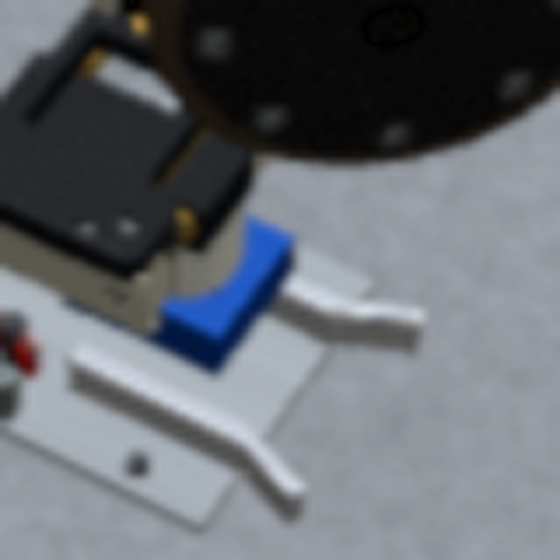

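```bash
cat > ov.py <<'E'
import sys; from h import *
LP=(.5052,.0538,np.radians(-4.05))
def ov(img,cp,zb,out,x0,y0,w,h,k,cam="side"):
    im=cv2.imread(img); c=cv2.resize(im[y0:y0+h,x0:x0+w],None,fx=k,fy=k,interpolation=cv2.INTER_CUBIC)
    def L(P,col):
        u=((proj(cam,P)-[x0,y0]+.5)*k).astype(int); cv2.polylines(c,[u.reshape(-1,1,2)],False,col,1,cv2.LINE_AA)
    for z in (zb,zb+.022):
        L(place(cp,[(a,b,z) for a,b in((.03,.025),(.03,-.025),(-.03,-.025),(-.03,.025),(.03,.025))]),(0,255,255))
    for s in(1,-1): L(place(LP,[(.102,s*.027,.022),(-.12,s*.027,.022)]),(0,255,0))
    for s in(1,-1): L(place(LP,[(.102,s*.027,.004),(-.12,s*.027,.004)]),(255,0,255))
    L(place(LP,[(.102,.027,.004),(.102,-.027,.004)]),(255,0,255))
    cv2.imwrite(out,c)
if __name__=="__main__":
    ov("pics/side3.png",(.4284,.0592,np.radians(-4.1)),.0671-.0315,"pics/ov3.png",310,240,80,75,8)
E
python3 ov.py
```

```text
(no output)
```

View pics/ov3.png

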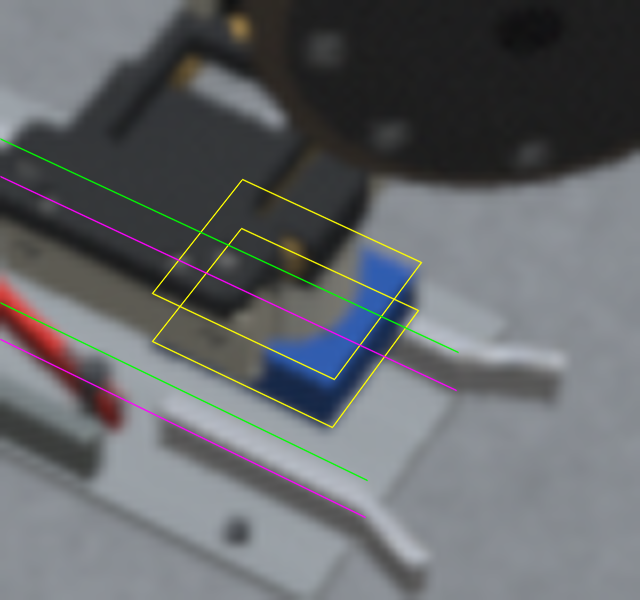

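The overlay matches the carrier and the rails to under 1 mm: predicted front corner (335,378), seen at (333,383) in the crop. I'm lowering it in small steps and watching the force.

```bash
python3 -m crank '[[[1,0,12,0,0],[1,0,12,0,0],[1,0,14,0,0],[1,0,16,0,0],[1,0,17,0,0],[1,0,17,0,0]]]'; python3 -m crank '[[[1,0,2,0,0],[1,0,4,0,0],[1,0,4,0,0]]]'
```

```text
clock: 6.12
tool_pos: [0.4281, 0.0596, 0.0495]
orientation: [-90.0, 0.0, 85.9]
force: [-0.5, -0.1, -2.1]
opening: 0.0435
clock: 6.5
tool_pos: [0.428, 0.0595, 0.0454]
orientation: [-90.0, 0.0, 85.9]
force: [0.3, -0.4, -2.0]
opening: 0.0435
```

```bash
python3 -m crank '[[[1,0,2,0,0],[1,0,4,0,0],[1,0,6,0,0],[1,0,6,0,0]]]'; python3 -m crank '[[[1,0,1,0,0],[1,0,2,0,0],[1,0,2,0,0]]]'; python3 -m crank '[[[1,0,0.5,0,0],[1,0,1,0,0],[1,0,1,0,0]]]'
```

```text
clock: 7.0
tool_pos: [0.428, 0.0595, 0.0394]
orientation: [-90.0, 0.0, 85.9]
force: [0.3, 0.1, -2.9]
opening: 0.0432
clock: 7.38
tool_pos: [0.4281, 0.0595, 0.0375]
orientation: [-90.0, 0.0, 85.9]
force: [0.3, -0.5, -3.1]
opening: 0.0437
clock: 7.75
tool_pos: [0.4281, 0.0595, 0.0365]
orientation: [-90.0, 0.0, 85.9]
force: [-0.5, 0.8, -1.7]
opening: 0.0437
```

```bash
python3 -m crank '[[[1,0,0.5,0,0],[1,0,0.5,0,0]]]'; python3 -m crank '[[[1,0,0.5,0,0],[1,0,0.5,0,0]]]';python3 -m crank '[[[1,0,0.3,0,0],[1,0,0.3,0,0]]]'
```

```text
clock: 8.0
tool_pos: [0.4281, 0.0595, 0.036]
orientation: [-90.0, 0.0, 85.9]
force: [-0.1, -0.3, -2.3]
opening: 0.0435
clock: 8.25
tool_pos: [0.4281, 0.0596, 0.0356]
orientation: [-90.0, -0.0, 85.9]
force: [-0.5, 0.1, -0.8]
opening: 0.0435
clock: 8.5
tool_pos: [0.4281, 0.0596, 0.0356]
orientation: [-90.0, -0.0, 85.9]
force: [-2.8, 0.4, 5.6]
opening: 0.0436
```

```bash
python3 -m crank '[[[1,0,-0.3,0,0],[1,0,-0.3,0,0]]]'; python3 -m crank '[[[1,0,0,-2,0],[1,0,0,-4.5,0],[1,0,0,-7,0],[1,0,0,-9.5,0],[1,0,0,-12,0],[1,0,0,-14.5,0],[1,0,0,-17,0],[1,0,0,-18,0],[1,0,0,-18,0]]]'
```

```text
clock: 8.75
tool_pos: [0.4282, 0.0596, 0.0356]
orientation: [-90.0, -0.0, 85.9]
force: [-1.8, -0.1, 1.8]
opening: 0.0436
clock: 9.88
tool_pos: [0.4439, 0.0573, 0.0357]
orientation: [-89.8, 0.1, 85.9]
force: [-11.4, 0.7, 16.4]
opening: 0.0434
```

```bash
python3 -m crank '[[[1,0,-0.4,0,0],[1,0,-0.4,0,0]]]'; python3 -m crank '[[[1,0,-0.4,0,0],[1,0,-0.4,0,0]]]'; python3 -m crank '[[[1,0,-0.4,0,0],[1,0,-0.4,0,0]]]';python3 - <<'E'
from plant import ctrl
import cv2
for n in("top","side"):
    im=ctrl.snapshot(n)[:,:,::-1]; cv2.imwrite(f"pics/{n}4.png",im)
import numpy as np
from ov import ov
ov("pics/side4.png",(.4445,.0573,np.radians(-4.1)),.004,"pics/ov4.png",290,230,95,80,8)
E
```

```text
clock: 10.12
tool_pos: [0.4463, 0.0584, 0.0359]
orientation: [-90.0, -0.0, 85.9]
force: [0.3, -0.5, -1.4]
opening: 0.0435
clock: 10.38
tool_pos: [0.4461, 0.0582, 0.0362]
orientation: [-90.0, 0.0, 85.9]
force: [-0.5, -0.1, -2.0]
opening: 0.0436
clock: 10.62
tool_pos: [0.4461, 0.0583, 0.0368]
orientation: [-90.0, 0.0, 85.9]
force: [-0.3, 0.1, -1.2]
opening: 0.0435
```

View pics/ov4.png

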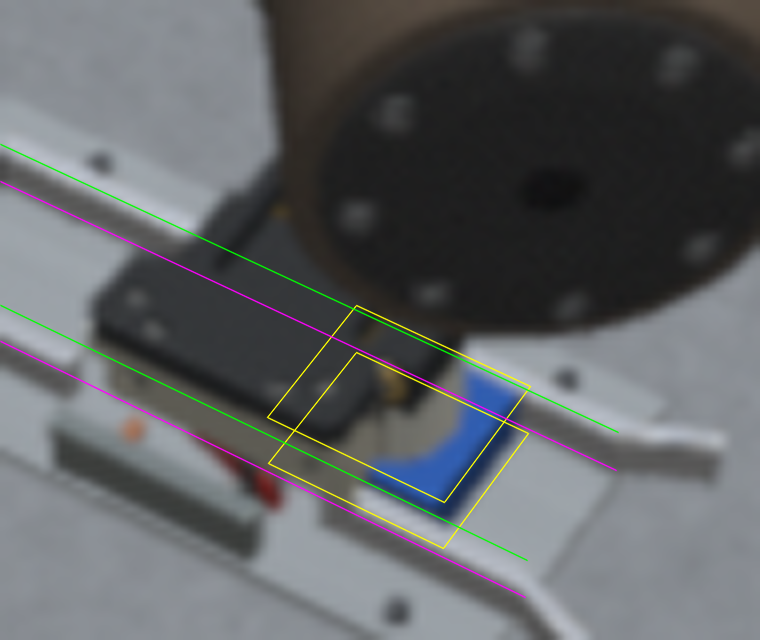

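```bash
python3 -m crank '[[[1,0,0.3,-2,0],[1,0,0.3,-4,0],[1,0,0.3,-6,0],[1,0,0.3,-8,0],[1,0,0.3,-8,0]]]'; python3 -m crank '[[[1,0,0,-2,0],[1,0,0,-4,0],[1,0,0,-6,0],[1,0,0,-6,0]]]'
```

```text
clock: 11.35
tool_pos: [0.4542, 0.0577, 0.0364]
orientation: [-90.0, 0.0, 85.9]
force: [-0.5, 0.1, -2.6]
opening: 0.044
clock: 11.85
tool_pos: [0.4601, 0.0572, 0.0364]
orientation: [-90.0, 0.0, 85.9]
force: [0.7, -0.3, -2.1]
opening: 0.0437
```

```bash
python3 -m crank '[[[1,0,0,-1,0],[1,0,0,-2,0],[1,0,0,-3,0],[1,0,0,-4,0],[1,0,0,-5,0],[1,0,0,-6,0]]]'; python3 -m crank '[[[1,0,0,-1,0],[1,0,0,-2,0],[1,0,0,-3,0],[1,0,0,-4,0],[1,0,0,-5,0],[1,0,0,-6,0]]]'
```

```text
clock: 12.6
tool_pos: [0.4646, 0.0559, 0.036]
orientation: [-89.9, 0.1, 85.9]
force: [-5.3, -4.4, -1.7]
opening: 0.044
clock: 13.35
tool_pos: [0.469, 0.0547, 0.0359]
orientation: [-89.7, 0.2, 85.9]
force: [-11.1, -4.5, 6.9]
opening: 0.0432
```

```bash
python3 -m crank '[[[1,0,-0.4,0,0],[1,0,-0.4,0,0]]]'; python3 -m crank '[[[1,0,0,-1,0],[1,0,0,-2,0],[1,0,0,-3,0],[1,0,0,-4,0]]]'
```

```text
clock: 13.6
tool_pos: [0.4694, 0.0549, 0.036]
orientation: [-89.7, 0.2, 85.9]
force: [-6.2, -4.5, -2.0]
opening: 0.0435
clock: 14.1
tool_pos: [0.4736, 0.0546, 0.036]
orientation: [-89.7, 0.2, 85.9]
force: [-6.7, -4.2, -2.0]
opening: 0.0436
```

```bash
python3 -m crank '[[[1,0,0,-1,0],[1,0,0,-2,0],[1,0,0,-3,0],[1,0,0,-4,0],[1,0,0,-5,0],[1,0,0,-6,0],[1,0,0,-7,0],[1,0,0,-8,0]]]'; python3 -m crank '[[[1,0,-0.1,-1,0],[1,0,-0.1,-2,0],[1,0,-0.1,-3,0],[1,0,-0.1,-4,0],[1,0,-0.1,-5,0],[1,0,-0.1,-6,0],[1,0,-0.1,-7,0],[1,0,-0.1,-8,0]]]'
```

```text
clock: 15.1
tool_pos: [0.4818, 0.0542, 0.036]
orientation: [-89.8, 0.1, 85.9]
force: [-4.9, -4.6, -2.3]
opening: 0.0436
clock: 16.1
tool_pos: [0.4901, 0.0537, 0.0362]
orientation: [-89.8, 0.1, 85.9]
force: [-5.1, -4.2, -1.2]
opening: 0.0434
```

```bash
python3 -m crank '[[[1,0,0,-1.5,0],[1,0,0,-3,0],[1,0,0,-4.5,0],[1,0,0,-6,0],[1,0,0,-7.5,0],[1,0,0,-9,0],[1,0,0,-10.5,0],[1,0,0,-12,0],[1,0,0,-13.5,0],[1,0,0,-15,0]]]'; python3 -m crank '[[[1,0,0,-1.5,0],[1,0,0,-3,0],[1,0,0,-4.5,0],[1,0,0,-6,0],[1,0,0,-7.5,0],[1,0,0,-9,0],[1,0,0,-10.5,0],[1,0,0,-12,0],[1,0,0,-13.5,0],[1,0,0,-15,0]]]'
```

```text
clock: 17.35
tool_pos: [0.5057, 0.0529, 0.0365]
orientation: [-89.9, 0.1, 85.9]
force: [-3.9, -4.9, -2.0]
opening: 0.0436
clock: 18.6
tool_pos: [0.5207, 0.0518, 0.0364]
orientation: [-89.9, 0.1, 85.9]
force: [-3.4, -5.2, -2.2]
opening: 0.0434
```

```bash
python3 -m crank '[[[1,0,0,-1.5,0],[1,0,0,-3,0],[1,0,0,-4.5,0],[1,0,0,-6,0],[1,0,0,-7.5,0],[1,0,0,-9,0],[1,0,0,-10.5,0],[1,0,0,-12,0],[1,0,0,-13.5,0],[1,0,0,-15,0]]]'; python3 -m crank '[[[1,0,0,-1.5,0],[1,0,0,-3,0],[1,0,0,-4.5,0],[1,0,0,-6,0],[1,0,0,-7.5,0],[1,0,0,-9,0]]]'
```

```text
clock: 19.85
tool_pos: [0.5357, 0.0508, 0.0364]
orientation: [-89.9, 0.1, 85.9]
force: [-3.5, -5.1, -1.8]
opening: 0.0433
clock: 20.6
tool_pos: [0.5447, 0.0501, 0.0364]
orientation: [-89.9, 0.1, 85.9]
force: [-3.4, -5.4, -1.2]
opening: 0.0434
```

```bash
for i in 1; do python3 -m crank '[[[1,0,0,-1,0],[1,0,0,-2,0],[1,0,0,-3,0],[1,0,0,-4,0]]]'; done; python3 -m crank '[[[1,0,0,-1,0],[1,0,0,-2,0],[1,0,0,-3,0],[1,0,0,-4,0]]]'
```

```text
clock: 21.1
tool_pos: [0.5487, 0.0499, 0.0364]
orientation: [-89.9, 0.1, 85.9]
force: [-4.1, -4.8, -1.9]
opening: 0.0439
clock: 21.6
tool_pos: [0.5527, 0.0496, 0.0364]
orientation: [-89.9, 0.1, 85.9]
force: [-2.5, -4.2, -1.8]
opening: 0.0436
```

```bash
python3 -m crank '[[[1,0,0,-1,0],[1,0,0,-2,0],[1,0,0,-3,0]]]';  python3 -m crank '[[[1,0,0,-1,0],[1,0,0,-2,0],[1,0,0,-3,0]]]'
```

```text
clock: 21.98
tool_pos: [0.5581, 0.0509, 0.0373]
orientation: [-90.1, -0.1, 85.9]
force: [-0.5, 0.2, -1.8]
opening: 0.0433
clock: 22.35
tool_pos: [0.56, 0.0503, 0.037]
orientation: [-90.0, -0.0, 85.9]
force: [-1.1, -0.5, -2.3]
opening: 0.0437
```

The lateral force dropped from -4.5 N to about 0, so the pawl has probably clicked in. I'll check that in a picture.

```bash
python3 - <<'E'
from plant import ctrl
import cv2
for n in("top","side"):
    im=ctrl.snapshot(n)[:,:,::-1]; cv2.imwrite(f"pics/{n}5.png",im)
    cv2.imwrite(f"pics/{n}5c.png",cv2.resize(im[190:310,250:380],None,fx=5,fy=5,interpolation=cv2.INTER_CUBIC))
E
```

```text
(no output)
```

View pics/side5c.png

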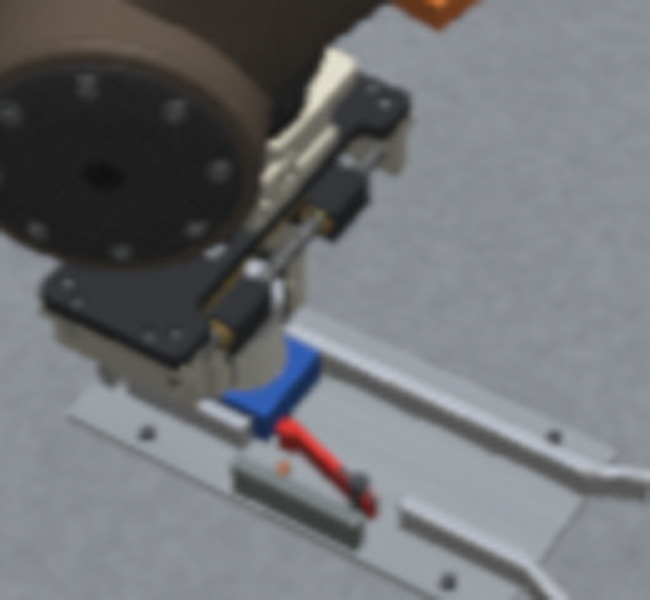

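View pics/top5c.png

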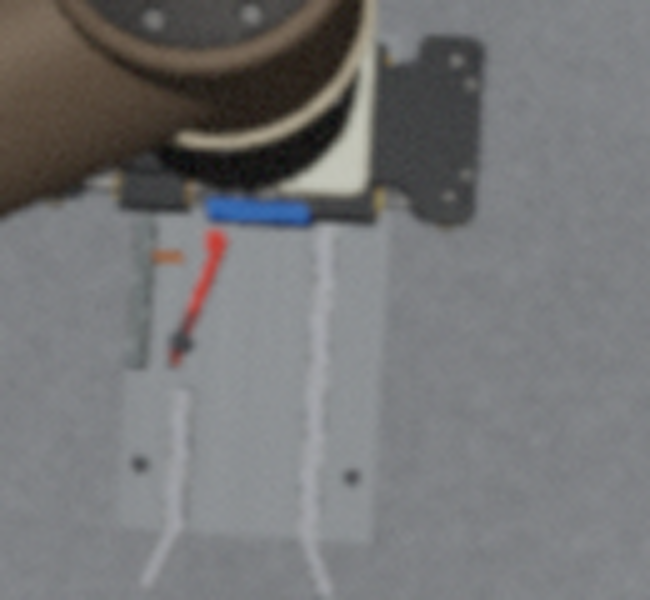

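Both views show the pawl swung in behind the carrier: red tip at top (293,238), just behind the blue rear face at about row 234. Now I'll draw the carrier back.

```bash
python3 -m crank '[[[1,0,0,0.7,0],[1,0,0,1.4,0],[1,0,0,2,0],[1,0,0,2,0]]]';  python3 -m crank '[[[1,0,0,0.5,0],[1,0,0,1,0],[1,0,0,1,0]]]'; python3 -m crank '[[[1,0,0,0.5,0],[1,0,0,1,0],[1,0,0,1,0]]]'
```

```text
clock: 22.95
tool_pos: [0.5577, 0.0503, 0.037]
orientation: [-90.0, 0.0, 85.9]
force: [0.1, -0.2, -2.7]
opening: 0.0432
clock: 23.32
tool_pos: [0.5567, 0.0503, 0.037]
orientation: [-90.0, -0.0, 85.9]
force: [-0.6, 0.0, -2.1]
opening: 0.0436
clock: 23.7
tool_pos: [0.5557, 0.0504, 0.0369]
orientation: [-90.0, 0.0, 85.9]
force: [0.1, -0.5, -1.5]
opening: 0.0437
```

```bash
python3 -m crank '[[[1,0,0,0.4,0],[1,0,0,0.8,0],[1,0,0,0.8,0]]]';  python3 -m crank '[[[1,0,0,0.4,0],[1,0,0,0.8,0],[1,0,0,0.8,0]]]'
```

```text
clock: 24.08
tool_pos: [0.555, 0.0505, 0.037]
orientation: [-90.0, -0.0, 85.9]
force: [-0.7, 0.9, -1.8]
opening: 0.0437
clock: 24.45
tool_pos: [0.5545, 0.0506, 0.0371]
orientation: [-90.0, -0.0, 85.9]
force: [2.4, -1.2, -2.6]
opening: 0.0436
```

```bash
python3 -m crank '[[[1,0,0,0.3,0],[1,0,0,0.6,0],[1,0,0,0.6,0]]]';  python3 -m crank '[[[1,0,0,0.3,0],[1,0,0,0.3,0]]]'
```

```text
clock: 24.82
tool_pos: [0.5543, 0.0507, 0.0373]
orientation: [-90.1, -0.0, 85.9]
force: [5.0, -2.7, -1.9]
opening: 0.0433
clock: 25.08
tool_pos: [0.5542, 0.0507, 0.0373]
orientation: [-90.1, -0.0, 85.9]
force: [5.4, -3.1, -2.3]
opening: 0.0438
```

```bash
python3 -m crank '[[[1,0,0,0.2,0],[1,0,0,0.4,0],[1,0,0,0.4,0]]]';  python3 -m crank '[[[1,0,0,0.1,0],[1,0,0,0.1,0]]]'
```

```text
clock: 25.45
tool_pos: [0.5542, 0.0508, 0.0375]
orientation: [-90.1, -0.0, 85.9]
force: [6.2, -3.5, -2.1]
opening: 0.0432
clock: 25.7
tool_pos: [0.5542, 0.0508, 0.0375]
orientation: [-90.1, -0.0, 85.9]
force: [5.7, -4.1, -3.1]
opening: 0.0436
```

```bash
python3 -m crank '[[[1,0,0,0.2,0],[1,0,0,0.3,0],[1,0,0,0.3,0]]]';  python3 -m crank '[[[1,0,0,0.1,0],[1,0,0,0.1,0],[1,0,0,0.1,0],[1,0,0,0.1,0],[1,0,0,0.1,0],[1,0,0,0.1,0],[1,0,0,0.1,0],[1,0,0,0.1,0],[1,0,0,0.1,0],[1,0,0,0.1,0]]]'
```

```text
clock: 26.08
tool_pos: [0.5541, 0.0508, 0.0375]
orientation: [-90.2, -0.0, 86.0]
force: [8.0, -4.0, -3.1]
opening: 0.0433
clock: 27.32
tool_pos: [0.5541, 0.0508, 0.0376]
orientation: [-90.2, -0.0, 85.9]
force: [7.1, -3.0, -2.5]
opening: 0.0437
```

```bash
python3 -m crank '[[[1,0,0,-0.5,0],[1,0,0,-1,0],[1,0,0,-1.5,0],[1,0,0,-2,0],[1,0,0,-2,0]]]';  python3 -m crank '[[[1,0,0.4,0,0],[1,0,0.8,0,0],[1,0,0.8,0,0]]]'; python3 -m crank '[[[1,0,0.3,0,0],[1,0,0.3,0,0]]]'
```

```text
clock: 27.95
tool_pos: [0.5545, 0.0506, 0.037]
orientation: [-90.0, -0.0, 85.9]
force: [3.1, -1.7, -0.8]
opening: 0.0439
clock: 28.32
tool_pos: [0.5545, 0.0507, 0.0363]
orientation: [-90.0, -0.0, 85.9]
force: [3.8, 0.6, -0.2]
opening: 0.0437
clock: 28.58
tool_pos: [0.5544, 0.0506, 0.0358]
orientation: [-90.0, -0.0, 85.9]
force: [4.0, -0.0, -1.5]
opening: 0.0437
```

```bash
python3 -m crank '[[[1,0,0,-0.4,0],[1,0,0,-0.7,0],[1,0,0,-0.7,0]]]';  python3 -m crank '[[[1,0,0.2,0,0],[1,0,0.2,0,0]]]';  python3 -m crank '[[[1,0,0.2,0,0],[1,0,0.2,0,0]]]'
```

```text
clock: 28.95
tool_pos: [0.5546, 0.0505, 0.0357]
orientation: [-90.0, 0.0, 85.9]
force: [-0.0, 1.9, -0.1]
opening: 0.0436
clock: 29.2
tool_pos: [0.5547, 0.0505, 0.0357]
orientation: [-90.0, 0.0, 85.9]
force: [-2.1, 2.3, 2.8]
opening: 0.0439
clock: 29.45
tool_pos: [0.5546, 0.0505, 0.0357]
orientation: [-90.0, 0.0, 85.9]
force: [-3.2, 1.9, 5.7]
opening: 0.0433
```

```bash
python3 -m crank '[[[1,0,-0.2,0,0],[1,0,-0.2,0,0]]]';  python3 -m crank '[[[-1,0,-0.2,0,0],[-1,0,-0.2,0,0],[-1,0,-0.2,0,0],[-1,0,-0.2,0,0],[-1,0,-0.2,0,0]]]'; python3 -m crank '[[[-1,0,-10,0,0],[-1,0,-40,0,0],[-1,0,-80,0,0],[-1,0,-120,0,0],[-1,0,-150,0,0],[-1,0,-150,0,0]]]'; python3 - <<'E'
from plant import ctrl
import cv2
for n in("top","side"):
    im=ctrl.snapshot(n)[:,:,::-1]; cv2.imwrite(f"pics/{n}6.png",im)
    cv2.imwrite(f"pics/{n}6c.png",cv2.resize(im[190:310,250:380],None,fx=5,fy=5,interpolation=cv2.INTER_CUBIC))
E
```

```text
clock: 29.7
tool_pos: [0.5547, 0.0505, 0.0357]
orientation: [-90.0, 0.0, 85.9]
force: [-3.4, 3.0, 6.5]
opening: 0.043
clock: 30.32
tool_pos: [0.5551, 0.0504, 0.0358]
orientation: [-90.0, 0.0, 85.9]
force: [-0.0, -0.5, 0.3]
opening: 0.0858
clock: 31.08
tool_pos: [0.5566, 0.0509, 0.1895]
orientation: [-90.3, -0.1, 85.9]
force: [-0.3, 0.1, -0.5]
opening: 0.0873
```

View pics/side6c.png

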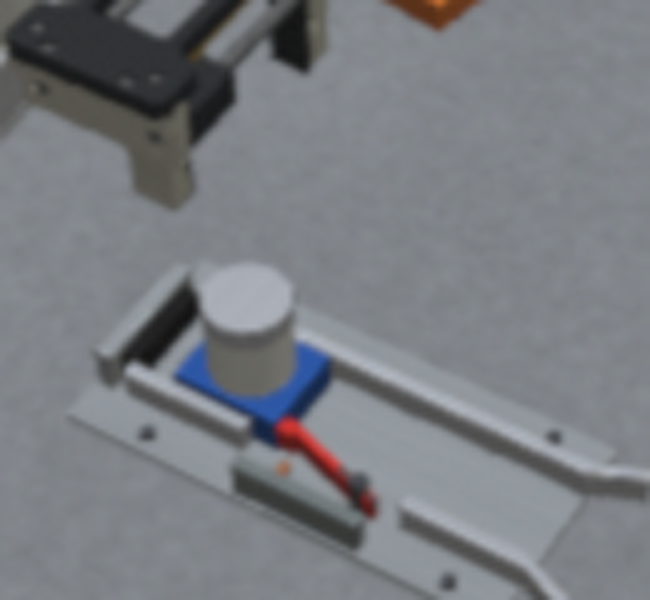

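View pics/top6c.png

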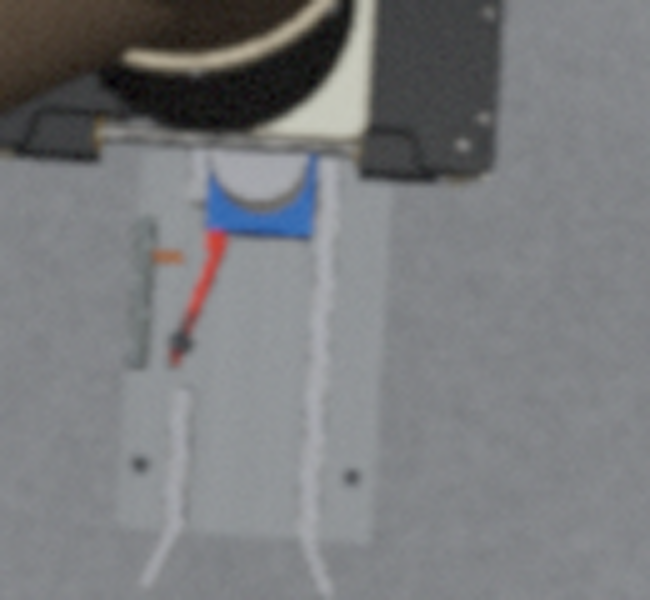

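The carrier stands flat, its rear face on the pawl tip at top (293,237). The pawl is at its rest slant and the gripper is clear.

```bash
python3 -m crank '[[[-1,0,0,0,0],[-1,0,0,0,0]]]'; python3 -c "
from plant import ctrl
print(ctrl.close_job())"
```

```text
clock: 31.42
tool_pos: [0.5547, 0.0503, 0.185]
orientation: [-89.9, 0.0, 85.9]
force: [-0.9, 0.2, 0.0]
opening: 0.0875
the job is handed in; nothing more can be done
None
```

The blue carrier is caught in the lane behind the pawl, and I handed the job in at about 31 s of the 53 s allowed; no verdict was reported.

- **Placing and sliding:** I gripped it by the jar and lowered it into the lane mouth without touching the rails. I then slid it in until the pawl clicked behind it, with the carrier's centre at about lane x = +50 mm.
- **Proof pull:** I drew it back until it met the pawl at about lane x = +49 mm. I held it there for 1.25 s; the readings at the start and end were 7–8 N along the lane, or 8–9 N in total. Then I relaxed the pull, set it down and let go.
- **Last checks:** Both cameras show the carrier flat in the lane, with its rear face against the pawl tip and the pawl at its rest slant. The gripper was well above it and the force readings were near zero.
- **Force peaks:** Early in the slide, before the pawl, the carrier briefly pressed on the plate with about 16 N, with 11 N along the lane. The first push on the pawl read about 12 N, part of it plate friction. I lifted slightly each time. The end stop was never reached.
- **Not checked:** I did not re-measure the other things on the bench at the end. No unexpected contact force was read during the moves.

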